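Spin rinsed lemons dry in a hand-crank spinner

TASK

Move the jar that stands in the way of the spinner's crank well clear of the crank's swing and leave it standing upright, and put all the lemons (there are two or three) from their plate into the spinner's basket. Then turn the crank clockwise, seen from above, through at least four full turns, steadily, pulling through the stiff spot in each turn without ever letting it race (unhurried, about three to six seconds a turn), with all the lemons in the basket. Then lay all the lemons on the empty plate; leave the mug and the tin where they stand.

Things in the scene. Friction and masses are not known exactly. Their poses are not given: they have to be found in the camera images.
- spinner: produce spinner, fixed to the worktop: a white plastic foot with a round open steel basket and, 190 mm beside it (along the spinner's -y, the robot's right at yaw 0), a white crank tower 80 mm across and 86 mm high. Origin on the worktop under the basket's centre; z up. Its yaw varies by 0.18 rad
- crank_axis (a point): point on the vertical axis of the crank, on top of the tower, 100 mm above the worktop, axes parallel to the spinner's. The crank arm (7 mm thick, its middle 97 mm above the worktop) swings round it
- crank (a joint): crank angle, rad, endless, grows clockwise seen from above; starts at 0. At q the knob is at 60 mm x (cos q, -sin q) from crank_axis in the spinner's frame. Stays where left, resists speed a little (1 N s/rad). At rest it takes 5 N at the knob to move it, 10 N in a stiff spot at q = 1.5 to 2.7 (+ 2 pi a turn), almost nothing at 3.6 to 4.8. The basket turns with it, at the same rate and in the same sense
- knob_grip (a point): middle of the upright black crank knob, a cylinder 26 mm in diameter and 50 mm long (from 31 mm below this point to 22 mm above it), 135 mm above the worktop, 60 mm from the crank's axis. The knob spins freely on its own pin, so it can be held from above without turning the hand while it goes round
- basket_floor (a point): centre of the basket's floor (upper side), 31 mm above the worktop; turns with the basket. A conical hub, 50 mm radius, 28 mm high, in the middle; flat floor to 80 mm; then it slopes up to 7 mm at 114 mm and 28 mm at the rim (138 mm radius). Lemons settle about 68 mm from the centre. Three low radial bars at 0, 120, 240 degrees from this point's x axis; put lemons between them
- jar: closed glass jar with a white lid, 58 x 62 mm and 99 mm high, 0.44 kg, standing beside the crank tower in the path of the crank and of the hand on it, on the robot's side. Origin in the middle of its underside, z up. The crank's swing with a hand on it reaches about 95 mm from the crank's axis
- plate_wet: dinner plate, 235 mm in diameter, 17 mm high, on which the lemons lie at the start; origin in the middle of its underside. Stands on a mat 7 mm high (brown cloth mat on the left of the spinner, or cork mat on its right)
- plate_dry: the empty soup plate, 203 mm in diameter, rim 20 mm high, its inside floor about 11 mm above its underside and about 60 mm in radius; origin in the middle of its underside. On the other mat (also 7 mm high)
- cork_mat: cork mat lying on the worktop on the right, always in the same place: 270 mm (x) by 250 mm (y), 7 mm thick. Origin in the middle of its underside. A jar set half on its edge leans
- mug: white mug, 82 x 114 mm and 101 mm high, standing behind the spinner; a bystander. Origin at its underside
- tin: food tin, 76 mm in diameter, 58 mm high, standing behind the spinner; a bystander. Origin at its underside
- lemon_a_mid (a point): middle of a yellow lemon, 71 mm long (along this point's x), 53 mm wide (y) and 51 mm thick (z), 0.11 kg; it may roll. Absent (None) in some runs
- lemon_a: the same lemon as lemon_a_mid; origin on its surface, 25.5 mm below its middle as built. Absent (None) in some runs
- lemon_b_mid (a point): middle of a yellow lemon, 71 mm long (along this point's x), 53 mm wide (y) and 51 mm thick (z), 0.11 kg; it may roll. Absent (None) in some runs
- lemon_b: the same lemon as lemon_b_mid; origin on its surface, 25.5 mm below its middle as built. Absent (None) in some runs
- lemon_c_mid (a point): middle of a yellow lemon, 71 mm long (along this point's x), 53 mm wide (y) and 51 mm thick (z), 0.11 kg; it may roll. Absent (None) in some runs
- lemon_c: the same lemon as lemon_c_mid; origin on its surface, 25.5 mm below its middle as built. Absent (None) in some runs

How it is judged:
By the outcome, as a careful person would: the job done as asked, in the order asked, and still so for the second after the job is handed in, with the robot touching nothing.
Of lemon_a, lemon_b, lemon_c only 2 to 3 are there at a start; the rules pass over those that are not, and their reading is None.
At some moment in a run one of lemon_a, lemon_b, lemon_c may be knocked a few centimetres aside while the robot is not near it.
Once in a run the grip may slacken for a moment while it holds something.
It also fails if it takes over 210 s, if anything falls off the work surface, if the arm or the gripper's body presses on something with over 40 N, if the wrist force passes 120 N, or if a joint passes its speed limit or range.

ROBOT

A 7-joint arm with a two-finger parallel gripper is mounted at the origin on a cart in front of the work surface, level with it; the furniture and walls round the work are solid. World frame = base frame: x ahead of the robot, y to its left, z up, the work surface at z = 0. Lengths are in m, angles in rad, forces in N, time in s.
With the tool pointing down it reaches from about 0.4 to 0.875 m from the base axis. Payload 19.3 kg.
Tool frame: the origin (TCP) lies at the very end of the fingers, on their centre line; the grasp point (between the pads) lies bot.pinch_z behind it (bot.pinch_z is the distance from the TCP to the grasp point, in m); z points along the fingers, y is the line along which they close (so a half turn about z gives the same grasp; the last joint's range is limited). The gripper opens to 85 mm and grips with 20 to 120 N. Pads are 22 mm wide; open, the fingers measure 114 mm over their backs; the gripper's body (76 mm by 85 mm) begins 54 mm behind the grasp point. The pads swing forward as they close: fully open they stand 13 mm farther back than shut.
Start: joints at [-1.271, 0.521, -0.036, 1.599, 0.021, 1.021, -0.113], TCP at [0.226, 0.583, 0.231] pointing down, gripper open.
Joint ranges: [-2.91, 2.91], [-0.3, 2.13], [-1.5, 1.42], [0.17, 2.43], [-1.26, 4.41], [0.16, 1.93], [-2.52, 2.52]. Speed limits (rad/s): [1.89, 1.89, 2.39, 2.39, 3.01, 3.01, 3.01].

INTERFACE

Orientations are given as [roll, pitch, yaw] about the fixed x, y, z axes, in that order (R = Rz(yaw) Ry(pitch) Rx(roll)).
In Python, from workcell import bot, grab_frame, ticket gives the robot as it stands.
- The arm moves only by the tool arm_command, never from a script. Its argument "commands" is a list of rows, each a list of 3 entries, a list of its own where there are three numbers: the shift along the world's x, y, z in mm, then the turn about the world's z in rad, then the gripper command: -1 is fully open, 1 is shut, values between are in proportion. In form: [[[tx, ty, tz], roll, fingers], ...]. A call has 1 to 20 rows; each row shifts and turns the commanded pose from where the row before left it; what a row does not reach is not made up. A row lasts 1/10 s, in which the tool goes at most 50 mm and 8.59 degrees, less where a joint would pass 70% of its speed; a pose out of reach is approached as far as the arm can. A call with a gripper value outside its range is refused whole. The fingers move at their own pace and stop on an object; "newtons" is the grip in N (left out, the last holds). Time passes only in rows, so rows that do not move let the fingers close. It gives the time, the measured TCP pose, the force, the opening and the grip force at its end, in the units of the state.
- bot.observe(): the state, without advancing time (a new reading comes with each control period).
- grab_frame(name): name is "scene" or "top" or "wrist"; returns a dict with "image" (400x640x3 uint8, red, green, blue), "vertical_fov" (degrees; the focal length in pixels is half the picture's height over the tangent of half this angle, whatever the lens; pixels are square), "cx", "cy" (the principal point, pixels), "R" (3x3) and "t" (3): a world point X has camera coordinates R X + t. Camera axes: x right, y down, z forward; pixel columns grow to the right and rows downward; lengths in m; the calibration is good to about 2 mm. A picture is of the moment at which its call begins. There is no depth.
- ticket.job_done(): hands the job in; it is judged then, once.
The state is a dict: "clock": time; "qpos": joint angles; "qd": joint speeds; "joint_efforts": joint torques, N m; "position": TCP position; "tool_rot": TCP orientation; "force": force on the tool from outside, world axes, zero at the start; "moment": the same for the moment, N m; "grip_width": finger opening in m; "finger_force": force on a finger pad.
Only numpy, scipy, OpenCV 4.12 (cv2) and the standard library are available. Lean on these libraries where they do the work, as an engineer would, in place of code of your own. Each camera call takes 0.05 s, during which the arm holds its last target. There are 200 camera calls.

## Working session

There is one attempt and no reset: what is moved stays moved. The work goes in short steps, Python scripts to look and compute and a tool call to move; the robot and the scene stay as the last step left them, time stands still between calls to the robot, and variables do not carry over. Pictures are saved under pics/ and viewed, at most 14 in all, crops included, and the job is handed in when it is done.

Besides the shell and the picture viewer there is one more tool, called after "Request:" by a JSON object that holds its "name" and its "arguments". arm_command: Moves the arm, as the interface text tells. Its arguments: {"type":"object","properties":{"commands":{"type":"array"},"newtons":{"type":"number"}},"required":["commands"]}

```bash
ls; mkdir -p pics; cat > h.py <<'E'
import numpy as np, cv2
from workcell import bot, grab_frame, ticket
def ray(f,u,v):
    F=200/np.tan(np.radians(f["vertical_fov"])/2); R=np.array(f["R"]); t=np.array(f["t"])
    d=R.T@np.array([(u-f["cx"])/F,(v-f["cy"])/F,1]); return -R.T@t, d
def onz(f,u,v,z):
    o,d=ray(f,u,v); return o+d*(z-o[2])/d[2]
def proj(f,X):
    F=200/np.tan(np.radians(f["vertical_fov"])/2); c=np.array(f["R"])@np.array(X)+np.array(f["t"])
    return c[:2]/c[2]*F+np.array([f["cx"],f["cy"]])
def save(f,n): cv2.imwrite("pics/"+n,cv2.cvtColor(f["image"],cv2.COLOR_RGB2BGR))
def tri(f,p,g,q):
    o1,d1=ray(f,*p);o2,d2=ray(g,*q)
    s=np.linalg.lstsq(np.c_[d1,-d2],o2-o1,rcond=None)[0]
    a=o1+s[0]*d1;b=o2+s[1]*d2
    return (a+b)/2,np.linalg.norm(a-b)
def blobs(m,amin=60):
    n,l,s,c=cv2.connectedComponentsWithStats(m.astype(np.uint8))
    return [(c[i],s[i],l==i) for i in range(1,n) if s[i,4]>=amin]
def yellow(im):
    h=cv2.cvtColor(im,cv2.COLOR_RGB2HSV); return cv2.inRange(h,(20,120,80),(35,255,255))>0
E
python3 - <<'E'
from h import *
for n in ("top","scene"):
    f=grab_frame(n); save(f,n+"0.png"); o,_=ray(f,0,0); print(n,o,f["vertical_fov"],f["cx"],f["cy"])
    for c,s,m in blobs(yellow(f["image"])): print(c,s,onz(f,*c,0.04))
print(bot.pinch_z,bot.observe())
E
```

```text
pics
top [0.46275883 0.03130499 1.56719249] 42.55177500585627 318.6096505308205 192.08167596097255
[624.47478992  47.60504202] [615  33  25  25 238] [ 1.08786505 -0.94435385  0.04      ]
[342.01657459  67.38674033] [337  58  12  22 181] [ 1.00614189 -0.0636271   0.04      ]
[444.42268041  69.46907216] [435  60  20  21 194] [ 1.00603024 -0.37944718  0.04      ]
[203.09540636 202.36042403] [195 191  17  23 283] [0.58428961 0.34573064 0.04      ]
[181.06872852 227.2371134 ] [172 218  19  20 291] [0.50963981 0.40780584 0.04      ]
scene [-0.18560294 -0.39489629  1.59224192] 43.2089918730144 320.2059239304886 204.41105644935544
[551.83587786  71.43129771] [543  62  19  20 262] [ 1.74601882 -0.51558672  0.04      ]
[376.8        107.07333333] [373  95   9  28 150] [1.20652657 0.07384628 0.04      ]
[ 33.27824621 123.99662732] [ 15 109  35  30 593] [0.48371354 1.2697711  0.04      ]
[449.21764706 134.18235294] [444 122  13  28 170] [ 1.20638789 -0.24100038  0.04      ]
[238.96710526 192.59868421] [233 186  13  15 152] [0.58534581 0.35131979 0.04      ]
[213.38961039 201.09090909] [206 195  
[... 312 characters left out ...]
.0187 {'clock': 0.1, 'qpos': array([-1.27121736,  0.52194913, -0.03630694,  1.59993228,  0.02120468,
        1.02105779, -0.11277995]), 'qd': array([-0.00072515, -0.00296198, -0.00093192, -0.00290854,  0.00081368,
        0.00060505,  0.00103521]), 'joint_efforts': array([ 4.29566295e-03, -9.28487921e+01,  1.98442921e+00, -3.70533836e+01,
        1.81651331e-02,  5.40712557e-03,  2.59801533e-05]), 'position': array([0.22582181, 0.58247786, 0.2307935 ]), 'tool_rot': array([-3.14063438e+00,  7.91439173e-05,  2.77180713e+00]), 'force': array([ 0.73671547, -0.11283453,  0.36487148]), 'moment': array([-0.00989135,  0.00053985,  0.01302848]), 'finger_force': 0.0, 'grip_width': 0.08523032454895696}
```

View pics/top0.png

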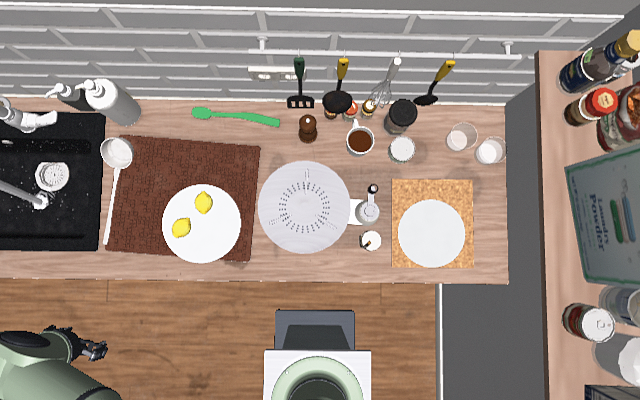

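View pics/scene0.png

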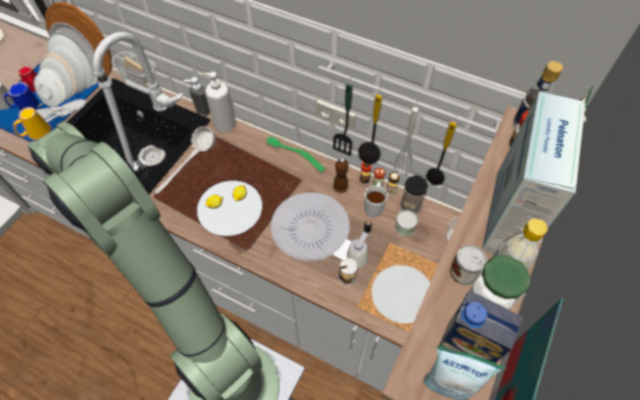

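The pictures show the basket at about (304,207), knob (373,188), jar lid (371,240), and two lemons on the left plate at (203,202) and (181,227). The empty plate is on the cork at (432,232). I'll measure these next.

```bash
python3 - <<'E'
from h import *
f=grab_frame("top"); g=grab_frame("scene")
for n,im,(a,b,c,d) in (("ct",f["image"],(335,175,410,265)),("cs",g["image"],(325,200,400,300))):
    cv2.imwrite(f"pics/{n}.png",cv2.cvtColor(cv2.resize(im[b:d,a:c],None,fx=6,fy=6,interpolation=cv2.INTER_CUBIC),cv2.COLOR_RGB2BGR))
a=cv2.imread("pics/ct.png");b=cv2.imread("pics/cs.png");h=max(a.shape[0],b.shape[0])
o=np.zeros((h,900,3),np.uint8);o[:a.shape[0],:450]=a;o[:b.shape[0],450:]=b
cv2.imwrite("pics/c.png",cv2.resize(o,(800,int(h*800/900))))
for z in (0,.06): print(z,onz(f,304,207,z),onz(f,368,210,.1))
# left/right extents of plates, basket
print("dry",onz(f,432,233,.027),"wet",onz(f,202,223,.024),"mat",onz(f,391,179,.007),onz(f,474,267,.007),"edge",onz(f,400,281,0))
E
```

```text
0 [0.57791072 0.04632057 0.        ] [ 0.56469284 -0.1382108   0.1       ]
0.06 [0.57350213 0.0457457  0.06      ] [ 0.56469284 -0.1382108   0.1       ]
dry [ 0.50342245 -0.33953065  0.027     ] wet [0.52365169 0.35002889 0.024     ] mat [ 0.66757513 -0.21938229  0.007     ] [ 0.4030857  -0.47112167  0.007     ] edge [ 0.35802226 -0.247508    0.        ]
```

View pics/c.png

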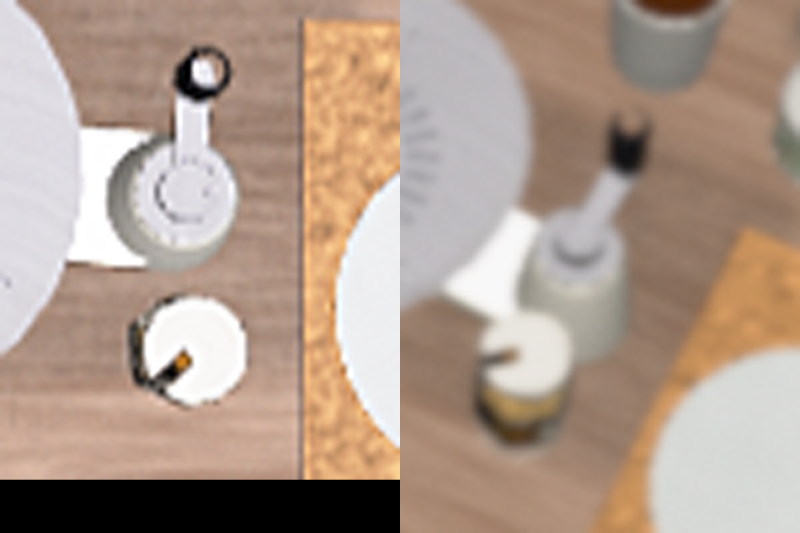

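The close crop shows the jar lid at top-view pixel (371.7,240.6), the knob top at (373.6,188.1) and the tower axis at (370.2,210.6). The jar stands clear of both mats.

```bash
python3 - <<'E'
from h import *
f=grab_frame("top"); g=grab_frame("scene")
print("jar",onz(f,371.7,240.6,.099),tri(f,(371.7,240.6),g,(348.4,266)))
print("knob",onz(f,373.6,188.1,.157),tri(f,(373.6,188.1),g,(368.5,222.1)))
k=onz(f,373.6,188.1,.157);a=onz(f,370.2,210.6,.1);print("axis",a,k-a,np.linalg.norm((k-a)[:2]))
for n,im in(("f",f),("g",g)):
  for c,s,m in blobs(yellow(im["image"])):
    p=onz(im,*c,0.045)
    if .4<p[0]<.7 and .2<p[1]<.5:
      ys,xs=np.nonzero(m); q=np.array([onz(im,x,y,.045)[:2] for x,y in zip(xs,ys)]).astype(np.float32)
      w,v=np.linalg.eigh(np.cov((q-q.mean(0)).T)); print(n,p,4*np.sqrt(w)*1e3,"long axis yaw",np.arctan2(v[1,1],v[0,1]))
h=cv2.cvtColor(f["image"],cv2.COLOR_RGB2HSV)
m=(h[:,:,1]<30)&(h[:,:,2]>150); 
for c,s,mm in blobs(m,1500):
    if s[4]<15000: print(c,s)
E
```

```text
jar [ 0.47748429 -0.14922197  0.099     ] (array([ 0.47678451, -0.14773609,  0.10291613]), np.float64(0.002390248268898162))
knob [ 0.62170663 -0.1469391   0.157     ] (array([ 0.62109286, -0.14629422,  0.16348307]), np.float64(0.00041445213513439466))
axis [ 0.56306346 -0.14453808  0.1       ] [ 0.05864318 -0.00240102  0.057     ] 0.058692308644395556
f [0.58389172 0.34470121 0.045     ] [49.58405296 64.16616062] long axis yaw -3.046423934494384
f [0.50954351 0.40650316 0.045     ] [49.79326617 64.16764474] long axis yaw 2.4440499345718267
g [0.58286247 0.34891612 0.045     ] [48.14115538 65.64118409] long axis yaw -2.794568569648738
g [0.50859968 0.41160478 0.045     ] [52.92351511 58.75513131] long axis yaw 2.631622788618251
[309.16235963 207.13475849] [ 258  161  122   93 7391]
[202.18386797 224.38470479] [ 162  184   79   79 4302]
[431.05836359 233.02624965] [ 398  199   67   68 3581]
[316.52037089 369.80949705] [ 263  350  108   50 3559]
```

Request:
{"name": "arm_command", "arguments": {"commands": [[[34, -29, 0], -0.138, -1], [[34, -29, 0], -0.138, -1], [[34, -29, 0], -0.138, -1], [[34, -29, 0], -0.138, -1], [[34, -29, 0], -0.138, -1], [[34, -29, 0], -0.138, -1], [[34, -29, 0], -0.138, -1], [[34, -29, 0], -0.138, -1], [[-2, -40, 0], -0.138, -1], [[-2, -40, 0], -0.138, -1], [[-2, -40, 0], -0.138, -1], [[-2, -40, 0], -0.138, -1], [[-2, -40, 0], -0.138, -1], [[-2, -40, 0], -0.138, -1], [[-2, -40, 0], -0.138, -1], [[-2, -40, 0], -0.138, -1], [[-2, -40, 0], -0.138, -1], [[-2, -40, 0], -0.138, -1], [[-2, -40, 0], -0.138, -1], [[0, 0, 0], -0.138, -1]]}}

```text
clock: 2.3
position: [0.4752, -0.0943, 0.2319]
tool_rot: [3.14, -0.001, -0.0]
force: [-0.0, 1.5, -0.2]
grip_width: 0.0852
finger_force: 0.0
```

Request:
{"name": "arm_command", "arguments": {"commands": [[[0, -18, -5], 0, -1], [[0, -18, -5], 0, -1], [[1, -18, 0], 0, -1], [[0, 0, 0], 0, -1], [[0, 0, 0], 0, -1]]}}

```text
clock: 2.8
position: [0.4769, -0.1432, 0.2213]
tool_rot: [-3.141, 0.0, 0.011]
force: [-0.8, -0.2, 0.6]
grip_width: 0.0854
finger_force: 0.0
```

```bash
python3 - <<'E'
from h import *
f=grab_frame("wrist"); save(f,"w1.png"); s=bot.observe(); print(s["position"],s["qpos"])
for X in ([.477,-.149,.099],[.6217,-.147,.157],[.563,-.1445,.1]): print(proj(f,X))
E
```

```text
[ 0.47695527 -0.14273947  0.22127278] [-0.40639596  0.43133464  0.77438881  1.96648979 -0.38457654  0.89471519
 -0.99060468]
[328.56162033 190.90318311]
[331.60854513 -35.05985144]
[324.65301159  84.09884689]
```

View pics/w1.png

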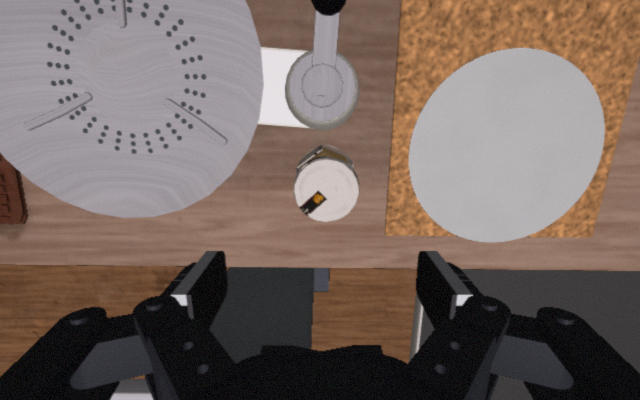

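The wrist view shows the lid at (327,190), against a predicted (329,191), so the jar position holds. Descending to grip it.

Request:
{"name": "arm_command", "arguments": {"commands": [[[0, -2, -25], 0, -1], [[0, -1, -25], 0, -1], [[0, 0, -25], 0, -1], [[0, 0, -25], 0, -1], [[0, 0, -20], 0, -1], [[0, 0, -20], 0, -1], [[0, 0, -15], 0, -1], [[0, 0, -12], 0, -1], [[0, 0, 0], 0, -1], [[0, 0, 0], 0, 0], [[0, 0, 0], 0, 1], [[0, 0, 0], 0, 1], [[0, 0, 0], 0, 1], [[0, 0, 0], 0, 1], [[0, 0, 0], 0, 1], [[0, 0, 0], 0, 1], [[0, 0, 0], 0, 1]], "newtons": 50}}

```text
clock: 4.55
position: [0.4775, -0.1465, 0.0552]
tool_rot: [3.141, -0.002, 0.012]
force: [-0.4, -1.1, 6.4]
grip_width: 0.0559
finger_force: 51.5
```

Request:
{"name": "arm_command", "arguments": {"commands": [[[0, 0, 6], 0, 1], [[0, 0, 6], 0, 1], [[-6, 5, 0], 0, 1], [[-9, 8, 0], 0, 1], [[-9, 8, 0], 0, 1], [[-9, 8, 0], 0, 1], [[-9, 8, 0], 0, 1], [[-9, 8, 0], 0, 1], [[-9, 8, 0], 0, 1], [[-2, 3, 0], 0, 1], [[0, 0, 0], 0, 1], [[0, 0, -4], 0, 1], [[0, 0, -4], 0, 1], [[0, 0, -3], 0, 1], [[0, 0, 0], 0, 1]]}}

```text
clock: 6.05
position: [0.4149, -0.0908, 0.0549]
tool_rot: [3.141, 0.0, 0.011]
force: [-0.0, 0.4, -4.3]
grip_width: 0.0556
finger_force: 53.6
```

Request:
{"name": "arm_command", "arguments": {"commands": [[[0, 0, -1], 0, 1], [[0, 0, -1], 0, 1], [[0, 0, 0], 0, 1]]}}

```text
clock: 6.35
position: [0.4151, -0.0904, 0.0541]
tool_rot: [-3.141, -0.001, 0.011]
force: [-7.8, 0.9, 38.5]
grip_width: 0.0555
finger_force: 53.5
```

Request:
{"name": "arm_command", "arguments": {"commands": [[[0, 0, 1], 0, 1], [[0, 0, 0], 0, 0.2], [[0, 0, 0], 0, -0.5], [[0, 0, 0], 0, -1], [[0, 0, 0], 0, -1], [[0, 0, 0], 0, -1], [[0, 0, 10], 0, -1], [[0, 0, 20], 0, -1], [[0, 0, 30], 0, -1], [[0, 0, 40], 0, -1], [[0, 0, 40], 0, -1], [[0, 0, 35], 0, -1], [[5, 20, 10], 0, -1], [[5, 40, 0], 0, -1], [[5, 40, 0], 0, -1], [[5, 40, 0], 0, -1], [[5, 40, 0], 0, -1], [[5, 40, 0], 0, -1], [[5, 40, 0], 0, -1], [[5, 40, 0], 0, -1]]}}

```text
clock: 8.35
position: [0.4546, 0.2112, 0.24]
tool_rot: [-3.141, -0.0, 0.012]
force: [-0.0, 0.0, 0.2]
grip_width: 0.0857
finger_force: 0.0
```

Request:
{"name": "arm_command", "arguments": {"commands": [[[5, 40, 0], 0, -1], [[10, 35, 0], 0, -1], [[10, 25, 0], 0, -1], [[10, 15, 0], 0, -1], [[0, 0, 0], 0, -1], [[0, 0, 0], 0, -1]]}}

```text
clock: 8.95
position: [0.4897, 0.324, 0.2396]
tool_rot: [3.141, 0.0, 0.011]
force: [-0.6, -0.8, -0.2]
grip_width: 0.0858
finger_force: 0.0
```

```bash
cat > look.py <<'E'
from h import *
import sys
def lem(name,z,xr,yr):
    f=grab_frame(name); out=[]
    for c,s,m in blobs(yellow(f["image"]),60):
        p=onz(f,*c,z)
        if xr[0]<p[0]<xr[1] and yr[0]<p[1]<yr[1]:
            ys,xs=np.nonzero(m); q=np.array([onz(f,x,y,z)[:2] for x,y in zip(xs,ys)])
            w,v=np.linalg.eigh(np.cov((q-q.mean(0)).T)); a=np.arctan2(v[1,1],v[0,1])
            a=(a+np.pi/2)%np.pi-np.pi/2
            e,_,_=[*cv2.minAreaRect(q.astype(np.float32)*1000)]
            print(name,c.round(1),"xy",p[:2].round(4),"minrect",np.round(e,1),"size",(4*np.sqrt(w)*1e3).round(1),"long axis",round(a,2),"tool yaw",round(a,2))
    return f
E
python3 - <<'E'
from look import *
for n in("top","scene","wrist"): f=lem(n,.042,(.3,.75),(.15,.6))
save(f,"w2.png"); s=bot.observe(); print(s["position"],s["tool_rot"])
E
```

```text
top [203.1 202.3] xy [0.5842 0.3454] minrect [583.8 345.6] size [49.6 64.5] long axis 0.1 tool yaw 0.1
scene [238.9 192.5] xy [0.5845 0.3507] minrect [583.5 349.7] size [48.9 66. ] long axis 0.39 tool yaw 0.39
scene [213.4 201.1] xy [0.5099 0.4132] minrect [509.7 413.1] size [53.  58.9] long axis -0.51 tool yaw -0.51
wrist [299.8  81. ] xy [0.5837 0.3466] minrect [582.6 346.7] size [50.3 65.8] long axis 0.05 tool yaw 0.05
wrist [241.6 155.6] xy [0.5083 0.4091] minrect [507.5 409.7] size [50.8 66.6] long axis -0.63 tool yaw -0.63
[0.4896774  0.32390285 0.23974258] [-3.14142979e+00  2.65220083e-05  1.07909060e-02]
```

View pics/w2.png

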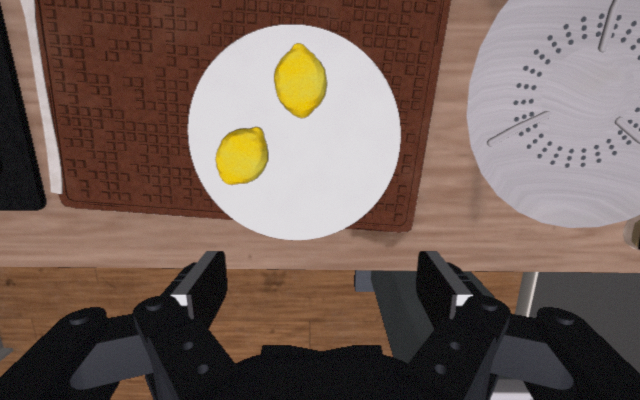

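The wrist view shows two lemons, A at (300,81) and B at (242,156). Their positions agree across all three cameras.

Request:
{"name": "arm_command", "arguments": {"commands": [[[20, 5, -20], 0.02, -1], [[30, 6, -30], 0.03, -1], [[30, 6, -30], 0.02, -1], [[14, 5, -30], 0, -1], [[0, 0, -30], 0, -1], [[0, 0, -30], 0, -1], [[0, 0, -20], 0, -1], [[0, 0, -15], 0, -1], [[0, 0, -10], 0, -1], [[0, 0, 0], 0, -1], [[0, 0, 0], 0, 0], [[0, 0, 0], 0, 1], [[0, 0, 0], 0, 1], [[0, 0, 0], 0, 1], [[0, 0, 0], 0, 1], [[0, 0, 0], 0, 1], [[0, 0, 0], 0, 1]], "newtons": 30}}

```text
clock: 10.8
position: [0.5844, 0.347, 0.0255]
tool_rot: [-3.141, -0.001, 0.082]
force: [-2.2, -1.9, 8.9]
grip_width: 0.0496
finger_force: 29.7
```

Request:
{"name": "arm_command", "arguments": {"commands": [[[0, 0, 15], 0, 1], [[0, 0, 30], 0, 1], [[0, 0, 30], 0, 1], [[0, 0, 30], 0, 1], [[0, -10, 20], 0, 1], [[3, -25, 5], 0.13, 1], [[3, -30, 5], 0.13, 1], [[3, -30, 0], 0.13, 1], [[3, -30, 0], 0.13, 1], [[3, -30, 0], 0.13, 1], [[3, -30, 0], 0.13, 1], [[3, -30, 0], 0.13, 1], [[3, -20, 0], 0, 1], [[3, -4, 0], 0, 1], [[0, 0, 0], 0, 1], [[0, 0, 0], 0, 1]]}}

```text
clock: 12.4
position: [0.6107, 0.1086, 0.1593]
tool_rot: [-3.141, -0.0, 0.992]
force: [-0.4, 0.9, -1.8]
grip_width: 0.0497
finger_force: 31.5
```

Request:
{"name": "arm_command", "arguments": {"commands": [[[0, 0, -25], 0, 1], [[0, 0, -25], 0, 1], [[0, 0, -25], 0, 1], [[0, 0, -15], 0, 1], [[0, 0, -10], 0, 1], [[0, 0, -8], 0, 1], [[0, 0, -5], 0, 1], [[0, 0, 0], 0, 1], [[0, 0, 0], 0, 1]]}}

```text
clock: 13.3
position: [0.6112, 0.1078, 0.0468]
tool_rot: [3.141, -0.001, 0.992]
force: [0.1, -0.2, 0.0]
grip_width: 0.05
finger_force: 31.5
```

Request:
{"name": "arm_command", "arguments": {"commands": [[[0, 0, -2], 0, 1], [[0, 0, 0], 0, 0.3], [[0, 0, 0], 0, 0], [[0, 0, 0], 0, -0.3], [[0, 0, 0], 0, -0.8], [[0, 0, 0], 0, -0.8], [[0, 0, 10], 0, -0.8], [[0, 0, 30], 0, -0.8], [[0, 0, 40], 0, -1], [[0, 0, 40], 0, -1], [[-5, 20, 10], 0.14, -1], [[-10, 30, 10], 0.14, -1], [[-10, 30, 10], 0.14, -1], [[-10, 30, 10], 0.14, -1], [[-10, 35, 5], 0.14, -1], [[-10, 35, 0], 0.14, -1], [[-10, 35, 0], 0.14, -1], [[-10, 35, 0], 0.14, -1], [[-10, 35, 0], 0.14, -1], [[-10, 15, 0], 0.14, -1]]}}

```text
clock: 15.3
position: [0.5145, 0.411, 0.2099]
tool_rot: [3.141, -0.001, 2.4]
force: [-0.6, -1.7, -0.4]
grip_width: 0.085
finger_force: 0.0
```

Request:
{"name": "arm_command", "arguments": {"commands": [[[-8, 1, 0], 0.12, -1], [[0, 0, 0], 0, -1], [[0, 0, 0], 0, -1]]}}

```text
clock: 15.6
position: [0.5085, 0.4081, 0.2099]
tool_rot: [3.141, 0.001, 2.507]
force: [1.3, -0.1, 0.0]
grip_width: 0.0856
finger_force: 0.0
```

```bash
python3 - <<'E'
from look import *
for n,z in(("top",.05),("scene",.05),("wrist",.042)): f=lem(n,z,(.3,.75),(-.1,.6))
s=bot.observe(); print(s["position"],s["tool_rot"],s["qpos"])
E
```

```text
top [282.9 193.4] xy [0.6138 0.1091] minrect [613.4 110.2] size [49.4 65. ] long axis 0.96 tool yaw 0.96
top [182.  226.1] xy [0.5128 0.4026] minrect [514.5 401.3] size [51.9 53.5] long axis -1.28 tool yaw -1.28
scene [213.  201.2] xy [0.5054 0.4101] minrect [504.4 409.3] size [52.7 62.2] long axis -0.62 tool yaw -0.62
scene [299.2 209.8] xy [0.6172 0.1147] minrect [617.1 113.9] size [47.3 67. ] long axis 0.85 tool yaw 0.85
wrist [321.6 180.7] xy [0.5072 0.4088] minrect [508.2 408.8] size [50.4 65.3] long axis -0.59 tool yaw -0.59
wrist [146.7 395.4] xy [0.5966 0.0778] minrect [594.3  78.1] size [13.9 19.2] long axis -1.28 tool yaw -1.28
[0.50853162 0.40813809 0.20953886] [3.14150767e+00 4.97612911e-04 2.50839343e+00] [-0.78494925  0.5869977   0.02711978  1.54693846 -0.01719974  1.00772241
  0.18440885]
```

Request:
{"name": "arm_command", "arguments": {"commands": [[[0, 0, -30], 0.02, -1], [[0, 1, -30], 0.02, -1], [[0, 0, -35], 0, -1], [[0, 0, -35], 0, -1], [[0, 0, -25], 0, -1], [[0, 0, -17], 0, -1], [[0, 0, -12], 0, -1], [[0, 0, 0], 0, -1], [[0, 0, 0], 0, 0], [[0, 0, 0], 0, 1], [[0, 0, 0], 0, 1], [[0, 0, 0], 0, 1], [[0, 0, 0], 0, 1], [[0, 0, 0], 0, 1], [[0, 0, 0], 0, 1]]}}

```text
clock: 17.25
position: [0.5084, 0.4101, 0.0267]
tool_rot: [3.14, 0.0, 2.552]
force: [-1.8, -1.4, 10.2]
grip_width: 0.0499
finger_force: 29.4
```

Request:
{"name": "arm_command", "arguments": {"commands": [[[0, 0, 15], 0, 1], [[0, 0, 30], 0, 1], [[0, 0, 30], 0, 1], [[0, 0, 30], 0, 1], [[0, -12, 20], 0, 1], [[-1, -35, 5], 0.1, 1], [[-1, -35, 5], 0.1, 1], [[-1, -35, 0], 0.1, 1], [[-1, -35, 0], 0.1, 1], [[-1, -35, 0], 0.1, 1], [[-1, -35, 0], 0.05, 1], [[-1, -35, 0], 0, 1], [[-1, -35, 0], 0, 1], [[-1, -35, 0], 0, 1], [[-1, -25, 0], 0, 1], [[-1, -10, 0], 0, 1], [[0, 0, 0], 0, 1], [[0, 0, 0], 0, 1]]}}

```text
clock: 19.05
position: [0.4972, 0.0489, 0.1608]
tool_rot: [3.141, 0.001, 3.103]
force: [-0.4, 1.0, 0.2]
grip_width: 0.0496
finger_force: 31.5
```

Request:
{"name": "arm_command", "arguments": {"commands": [[[0, 0, -25], 0, 1], [[0, 0, -25], 0, 1], [[0, 0, -25], 0, 1], [[0, 0, -15], 0, 1], [[0, 0, -10], 0, 1], [[0, 0, -8], 0, 1], [[0, 0, -5], 0, 1], [[0, 0, -2], 0, 1], [[0, 0, 0], 0, 1]]}}

```text
clock: 19.95
position: [0.4971, 0.0478, 0.0455]
tool_rot: [3.142, 0.0, 3.102]
force: [0.6, 0.3, -1.3]
grip_width: 0.0499
finger_force: 31.5
```

Request:
{"name": "arm_command", "arguments": {"commands": [[[0, 0, 0], 0, 0.3], [[0, 0, 0], 0, 0], [[0, 0, 0], 0, -0.3], [[0, 0, 0], 0, -0.8], [[0, 0, 0], 0, -0.8], [[0, 0, 10], 0, -0.8], [[0, 0, 30], 0, -0.8], [[0, 0, 40], -0.125, -1], [[0, 0, 40], -0.125, -1], [[5, -10, 35], -0.125, -1], [[15, -20, 20], -0.125, -1], [[15, -25, 10], -0.125, -1], [[15, -25, 0], -0.125, -1], [[15, -25, 0], -0.125, -1], [[15, -25, 0], -0.125, -1], [[15, -25, 0], -0.125, -1], [[15, -20, 0], -0.125, -1], [[15, -15, 0], -0.125, -1], [[10, -5, 0], -0.125, -1], [[4, 0, 0], -0.125, -1]]}}

```text
clock: 21.95
position: [0.6363, -0.1482, 0.2308]
tool_rot: [3.141, -0.0, 1.471]
force: [-1.3, -0.5, -0.8]
grip_width: 0.0854
finger_force: 0.0
```

Request:
{"name": "arm_command", "arguments": {"commands": [[[0, 0, 0], 0, -1], [[0, 0, 0], 0, -1]]}}

```text
clock: 22.15
position: [0.6356, -0.1469, 0.2306]
tool_rot: [-3.141, -0.0, 1.481]
force: [1.0, 0.4, -0.7]
grip_width: 0.0857
finger_force: 0.0
```

```bash
python3 - <<'E'
from look import *
for n,z in(("top",.056),("scene",.056)): f=lem(n,z,(.3,.75),(-.1,.6)); save(f,n+"3.png")
f=lem("wrist",.056,(.3,.75),(-.1,.6)); save(f,"w3.png")
s=bot.observe(); print(s["position"],s["tool_rot"],s["qpos"])
im=f["image"]; dk=(im.max(2)<45)
for c,ss,m in blobs(dk,100): print(c,ss,onz(f,*c,.157))
print(proj(f,[.6217,-.147,.157]))
E
```

```text
top [282.9 193.4] xy [0.6132 0.1088] minrect [612.8 109.9] size [49.2 64.7] long axis 0.96 tool yaw 0.96
top [302.7 231.6] xy [0.5013 0.0483] minrect [501.   48.2] size [49.6 62.8] long axis -0.04 tool yaw -0.04
scene [299.  209.7] xy [0.6141 0.1138] minrect [613.2 113.4] size [48.2 68.1] long axis 0.94 tool yaw 0.94
scene [298.7 241. ] xy [0.503  0.0538] minrect [503.7  53. ] size [49.3 61.9] long axis 0.13 tool yaw 0.13
wrist [149.4   1.4] xy [0.4985 0.0262] minrect [497.8  25.8] size [ 3.9 29.1] long axis -0.1 tool yaw -0.1
[ 0.63563553 -0.14708626  0.2306243 ] [ 3.14149117e+00 -4.05321005e-04  1.47922108e+00] [-0.07507146  0.58989864  0.33292317  1.53582826 -0.21145583  1.05138651
  0.2193103 ]
[617.52011494  17.02873563] [607   0  25  31 348] [ 0.82382926 -0.04099086  0.157     ]
[533.20921305  40.89443378] [521  14  29  46 521] [ 0.77427659 -0.04963587  0.157     ]
[ 6.48666667 45.06      ] [  0  35  19  22 150] [ 0.44998682 -0.02216008  0.157     ]
[17.49764151 64.88915094] [  0  44  41  48 424] [ 0.45278687 -0.03386563  0.157     ]
[  8.30651341 140.42911877] [  0 121  24  39 261] [ 0.43020792 -0.0789219   0.157     ]
[573.45769231 153.21282051] [559 133  42  47 780] [ 0.80746691 -0.12206664  0.157     ]
[306.22748815 194.52606635] [288 179  34  43 633] [ 0.62481905 -0.13435017  0.157     ]
[369.72038827 341.37667858] [    0   234   640   166 47287] [ 0.66296768 -0.26071896  0.157     ]
[184.70873786 271.86407767] [175 263  20  17 103] [ 0.52750381 -0.18593092  0.157     ]
[457.77884615 271.79807692] [448 263  20  17 104] [ 0.73196485 -0.20451014  0.157     ]
[152.28658537 384.20731707] [146 373  13  27 164] [ 0.47843073 -0.28708007  0.157     ]
[303.71918824 212.01607363]
```

View pics/w3.png

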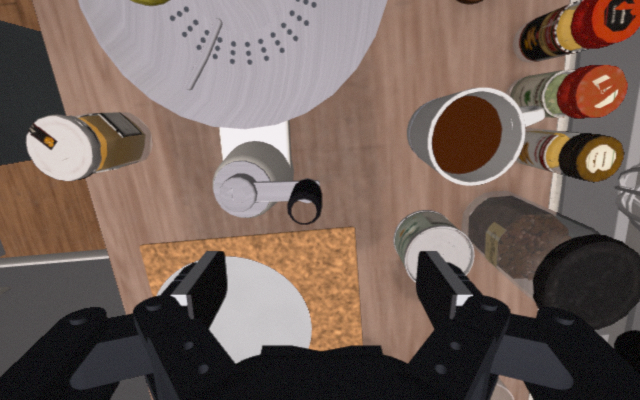

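The wrist view shows the knob top ring at (305,206), the axis cap at (238,197), the mug at (470,135), the tin at (438,255) and the jar standing at left. Next I'll check clearances.

```bash
python3 - <<'E'
from h import *
f=grab_frame("wrist")
print("knob",onz(f,305,206,.157),"axis",onz(f,238,197,.105),"tin",onz(f,438,252,.058),"mug rim",onz(f,420,150,.101))
E
```

```text
knob [ 0.62312516 -0.14269526  0.157     ] axis [ 0.56162269 -0.1448361   0.105     ] tin [ 0.75188021 -0.23704132  0.058     ] mug rim [ 0.72087001 -0.11911701  0.101     ]
```

Request:
{"name": "arm_command", "arguments": {"commands": [[[-6, 1, -10], 0, -1], [[-7, 1, -20], 0, -1], [[0, 0, -25], 0, -1], [[0, 0, -25], 0, -1], [[0, 0, -20], 0, -1], [[0, 0, -12], 0, -1], [[0, 0, 0], 0, -1], [[0, 0, 0], 0, 0], [[0, 0, 0], 0, 0.4], [[0, 0, 0], 0, 1], [[0, 0, 0], 0, 1], [[0, 0, 0], 0, 1], [[0, 0, 0], 0, 1], [[0, 0, 0], 0, 1], [[0, 0, 0], 0, 1]], "newtons": 60}}

```text
clock: 23.85
position: [0.6232, -0.1453, 0.119]
tool_rot: [3.141, -0.0, 1.477]
force: [-1.8, 1.1, 6.8]
grip_width: 0.0246
finger_force: 58.4
```

Gripped with small forces, so the centring is good. I'll start cranking gently and check.

Request:
{"name": "arm_command", "arguments": {"commands": [[[-0.2, -4.7, 0], 0, 1], [[-0.5, -4.7, 0], 0, 1], [[-2.2, -9.15, 0], 0, 1], [[-3.6, -8.7, 0], 0, 1], [[-4.9, -8.0, 0], 0, 1], [[-6.1, -7.2, 0], 0, 1], [[-7.2, -6.1, 0], 0, 1], [[-8.0, -4.9, 0], 0, 1], [[-8.7, -3.6, 0], 0, 1], [[-9.15, -2.2, 0], 0, 1], [[-9.4, -0.7, 0], 0, 1]]}}

```text
clock: 24.95
position: [0.5647, -0.202, 0.119]
tool_rot: [3.139, -0.004, 1.479]
force: [8.8, 19.1, 4.2]
grip_width: 0.0242
finger_force: 58.5
```

Request:
{"name": "arm_command", "arguments": {"commands": [[[-9.4, 1.3, 0], 0, 1], [[-9.15, 2.8, 0], 0, 1], [[-8.7, 4.1, 0], 0, 1], [[-8.0, 5.4, 0], 0, 1], [[-7.2, 6.6, 0], 0, 1], [[-6.1, 7.7, 0], 0, 1], [[-4.9, 8.0, 0], 0, 1], [[-3.6, 8.7, 0], 0, 1], [[-2.2, 9.15, 0], 0, 1], [[-0.7, 9.4, 0], 0, 1]]}}

```text
clock: 25.95
position: [0.5033, -0.1432, 0.1189]
tool_rot: [3.14, 0.001, 1.476]
force: [1.6, -7.5, 3.3]
grip_width: 0.0243
finger_force: 60.2
```

Request:
{"name": "arm_command", "arguments": {"commands": [[[0.7, 9.4, 0], 0, 1], [[2.2, 9.15, 0], 0, 1], [[3.6, 8.7, 0], 0, 1], [[4.9, 8.0, 0], 0, 1], [[6.1, 7.2, 0], 0, 1], [[7.2, 6.1, 0], 0, 1], [[8.0, 4.9, 0], 0, 1], [[8.7, 3.6, 0], 0, 1], [[9.15, 2.2, 0], 0, 1], [[9.4, 0.7, 0], 0, 1], [[9.4, -0.7, 0], 0, 1], [[9.15, -2.2, 0], 0, 1], [[8.7, -3.6, 0], 0, 1], [[8.0, -4.9, 0], 0, 1], [[7.2, -6.1, 0], 0, 1], [[6.1, -7.2, 0], 0, 1], [[4.9, -8.0, 0], 0, 1], [[3.6, -8.7, 0], 0, 1], [[2.2, -9.15, 0], 0, 1], [[0.7, -9.4, 0], 0, 1]]}}

```text
clock: 27.95
position: [0.6234, -0.1412, 0.119]
tool_rot: [3.141, -0.001, 1.478]
force: [-3.7, 7.0, 10.3]
grip_width: 0.0244
finger_force: 60.8
```

Good: 360° done with low forces. Second turn.

Request:
{"name": "arm_command", "arguments": {"commands": [[[-0.7, -9.4, 0], 0, 1], [[-2.2, -9.15, 0], 0, 1], [[-3.6, -8.7, 0], 0, 1], [[-4.9, -8.0, 0], 0, 1], [[-6.1, -7.2, 0], 0, 1], [[-7.2, -6.1, 0], 0, 1], [[-8.0, -4.9, 0], 0, 1], [[-8.7, -3.6, 0], 0, 1], [[-9.15, -2.2, 0], 0, 1], [[-9.4, -0.7, 0], 0, 1], [[-9.4, 0.7, 0], 0, 1], [[-9.15, 2.2, 0], 0, 1], [[-8.7, 3.6, 0], 0, 1], [[-8.0, 4.9, 0], 0, 1], [[-7.2, 6.1, 0], 0, 1], [[-6.1, 7.2, 0], 0, 1], [[-4.9, 8.0, 0], 0, 1], [[-3.6, 8.7, 0], 0, 1], [[-2.2, 9.15, 0], 0, 1], [[-0.7, 9.4, 0], 0, 1]]}}

```text
clock: 29.95
position: [0.5033, -0.1432, 0.1189]
tool_rot: [3.14, 0.001, 1.476]
force: [0.9, -7.2, 3.0]
grip_width: 0.0242
finger_force: 60.3
```

Request:
{"name": "arm_command", "arguments": {"commands": [[[0.7, 9.4, 0], 0, 1], [[2.2, 9.15, 0], 0, 1], [[3.6, 8.7, 0], 0, 1], [[4.9, 8.0, 0], 0, 1], [[6.1, 7.2, 0], 0, 1], [[7.2, 6.1, 0], 0, 1], [[8.0, 4.9, 0], 0, 1], [[8.7, 3.6, 0], 0, 1], [[9.15, 2.2, 0], 0, 1], [[9.4, 0.7, 0], 0, 1], [[9.4, -0.7, 0], 0, 1], [[9.15, -2.2, 0], 0, 1], [[8.7, -3.6, 0], 0, 1], [[8.0, -4.9, 0], 0, 1], [[7.2, -6.1, 0], 0, 1], [[6.1, -7.2, 0], 0, 1], [[4.9, -8.0, 0], 0, 1], [[3.6, -8.7, 0], 0, 1], [[2.2, -9.15, 0], 0, 1], [[0.7, -9.4, 0], 0, 1]]}}

```text
clock: 31.95
position: [0.6235, -0.1412, 0.119]
tool_rot: [3.141, -0.001, 1.478]
force: [-4.2, 6.8, 9.9]
grip_width: 0.0244
finger_force: 61.0
```

```bash
python3 - <<'E'
from look import *
for n,z in(("top",.056),): f=lem(n,z,(.3,.75),(-.15,.6)); save(f,n+"5.png")
s=bot.observe(); print(s["position"],s["force"],s["grip_width"])
E
```

```text
top [281.9 195. ] xy [0.6084 0.1116] minrect [608.4 111.3] size [49.  64.5] long axis 1.07 tool yaw 1.07
top [304.7 231.7] xy [0.5011 0.0426] minrect [500.4  43.1] size [49.4 62.6] long axis 0.06 tool yaw 0.06
[ 0.62328837 -0.1435016   0.11905184] [ 0.72313794 -3.19190565  2.88104142] 0.024121221701534645
```

Two turns are done and both lemons have stayed in the basket. Next are turns three and four, plus about 45° extra.

Request:
{"name": "arm_command", "arguments": {"commands": [[[-0.7, -9.4, 0], 0, 1], [[-2.2, -9.15, 0], 0, 1], [[-3.6, -8.7, 0], 0, 1], [[-4.9, -8.0, 0], 0, 1], [[-6.1, -7.2, 0], 0, 1], [[-7.2, -6.1, 0], 0, 1], [[-8.0, -4.9, 0], 0, 1], [[-8.7, -3.6, 0], 0, 1], [[-9.15, -2.2, 0], 0, 1], [[-9.4, -0.7, 0], 0, 1], [[-9.4, 0.7, 0], 0, 1], [[-9.15, 2.2, 0], 0, 1], [[-8.7, 3.6, 0], 0, 1], [[-8.0, 4.9, 0], 0, 1], [[-7.2, 6.1, 0], 0, 1], [[-6.1, 7.2, 0], 0, 1], [[-4.9, 8.0, 0], 0, 1], [[-3.6, 8.7, 0], 0, 1], [[-2.2, 9.15, 0], 0, 1], [[-0.7, 9.4, 0], 0, 1]]}}

```text
clock: 34.0
position: [0.5033, -0.1432, 0.119]
tool_rot: [3.14, 0.001, 1.476]
force: [0.8, -7.1, 4.1]
grip_width: 0.0245
finger_force: 60.5
```

Request:
{"name": "arm_command", "arguments": {"commands": [[[0.7, 9.4, 0], 0, 1], [[2.2, 9.15, 0], 0, 1], [[3.6, 8.7, 0], 0, 1], [[4.9, 8.0, 0], 0, 1], [[6.1, 7.2, 0], 0, 1], [[7.2, 6.1, 0], 0, 1], [[8.0, 4.9, 0], 0, 1], [[8.7, 3.6, 0], 0, 1], [[9.15, 2.2, 0], 0, 1], [[9.4, 0.7, 0], 0, 1], [[9.4, -0.7, 0], 0, 1], [[9.15, -2.2, 0], 0, 1], [[8.7, -3.6, 0], 0, 1], [[8.0, -4.9, 0], 0, 1], [[7.2, -6.1, 0], 0, 1], [[6.1, -7.2, 0], 0, 1], [[4.9, -8.0, 0], 0, 1], [[3.6, -8.7, 0], 0, 1], [[2.2, -9.15, 0], 0, 1], [[0.7, -9.4, 0], 0, 1]]}}

```text
clock: 36.0
position: [0.6235, -0.1412, 0.119]
tool_rot: [3.141, -0.001, 1.478]
force: [-2.6, 5.9, 8.7]
grip_width: 0.0245
finger_force: 61.1
```

Request:
{"name": "arm_command", "arguments": {"commands": [[[-0.7, -9.4, 0], 0, 1], [[-2.2, -9.15, 0], 0, 1], [[-3.6, -8.7, 0], 0, 1], [[-4.9, -8.0, 0], 0, 1], [[-6.1, -7.2, 0], 0, 1], [[-7.2, -6.1, 0], 0, 1], [[-8.0, -4.9, 0], 0, 1], [[-8.7, -3.6, 0], 0, 1], [[-9.15, -2.2, 0], 0, 1], [[-9.4, -0.7, 0], 0, 1], [[-9.4, 0.7, 0], 0, 1], [[-9.15, 2.2, 0], 0, 1], [[-8.7, 3.6, 0], 0, 1], [[-8.0, 4.9, 0], 0, 1], [[-7.2, 6.1, 0], 0, 1], [[-6.1, 7.2, 0], 0, 1], [[-4.9, 8.0, 0], 0, 1], [[-3.6, 8.7, 0], 0, 1], [[-2.2, 9.15, 0], 0, 1], [[-0.7, 9.4, 0], 0, 1]]}}

```text
clock: 38.0
position: [0.5033, -0.1432, 0.1189]
tool_rot: [3.14, 0.001, 1.475]
force: [1.3, -6.2, 3.4]
grip_width: 0.0243
finger_force: 60.5
```

Request:
{"name": "arm_command", "arguments": {"commands": [[[0.7, 9.4, 0], 0, 1], [[2.2, 9.15, 0], 0, 1], [[3.6, 8.7, 0], 0, 1], [[4.9, 8.0, 0], 0, 1], [[6.1, 7.2, 0], 0, 1], [[7.2, 6.1, 0], 0, 1], [[8.0, 4.9, 0], 0, 1], [[8.7, 3.6, 0], 0, 1], [[9.15, 2.2, 0], 0, 1], [[9.4, 0.7, 0], 0, 1], [[9.4, -0.7, 0], 0, 1], [[9.15, -2.2, 0], 0, 1], [[8.7, -3.6, 0], 0, 1], [[8.0, -4.9, 0], 0, 1], [[7.2, -6.1, 0], 0, 1], [[6.1, -7.2, 0], 0, 1], [[4.9, -8.0, 0], 0, 1], [[3.6, -8.7, 0], 0, 1], [[2.2, -9.15, 0], 0, 1], [[0.7, -9.4, 0], 0, 1]]}}

```text
clock: 40.0
position: [0.6234, -0.1412, 0.119]
tool_rot: [3.141, -0.001, 1.478]
force: [-3.7, 7.3, 9.8]
grip_width: 0.0243
finger_force: 61.1
```

Request:
{"name": "arm_command", "arguments": {"commands": [[[-0.7, -9.4, 0], 0, 1], [[-2.2, -9.15, 0], 0, 1], [[-3.6, -8.7, 0], 0, 1], [[-4.9, -8.0, 0], 0, 1], [[-3.5, -4.5, 0], 0, 1], [[-1.4, -1.5, 0], 0, 1], [[0, 0, 0], 0, 1], [[0, 0, 0], 0, 1]]}}

```text
clock: 40.8
position: [0.607, -0.1827, 0.119]
tool_rot: [3.141, -0.001, 1.477]
force: [-1.2, 2.8, 7.7]
grip_width: 0.0244
finger_force: 61.0
```

Request:
{"name": "arm_command", "arguments": {"commands": [[[0, 0, 0], 0, 0.4], [[0, 0, 0], 0, 0], [[0, 0, 0], 0, -0.5], [[0, 0, 0], 0, -0.5], [[0, 0, 15], 0, -0.5], [[0, 0, 30], 0, -0.5], [[0, 0, 40], 0, -1], [[-5, 10, 30], 0, -1], [[-10, 30, 15], 0, -1], [[-10, 30, 10], 0, -1], [[-10, 30, 0], 0, -1], [[-10, 30, 0], 0, -1], [[-15, 20, 0], 0, -1], [[0, 0, 0], 0, -1], [[0, 0, 0], 0, -1]]}}

```text
clock: 42.3
position: [0.5468, -0.0333, 0.2594]
tool_rot: [3.14, -0.0, 1.477]
force: [0.4, -0.3, -0.2]
grip_width: 0.0854
finger_force: 0.0
```

```bash
python3 - <<'E'
from look import *
for n,z in(("top",.056),("scene",.056),("wrist",.056)): f=lem(n,z,(.3,.75),(-.15,.6)); save(f,n+"6.png")
s=bot.observe(); print(s["position"],s["tool_rot"],s["grip_width"],s["qpos"])
E
```

```text
top [279.8 190.6] xy [0.6212 0.1181] minrect [620.8 117.2] size [49.  59.7] long axis 0.2 tool yaw 0.2
top [286.8 225. ] xy [0.52   0.0954] minrect [520.2  94.8] size [49.5 64.5] long axis -0.76 tool yaw -0.76
scene [297.9 207.1] xy [0.6222 0.1225] minrect [622.7 122.6] size [45.8 71.2] long axis 0.34 tool yaw 0.34
scene [289.4 231.2] xy [0.522  0.1012] minrect [522.2 100.8] size [53.7 60.8] long axis -0.7 tool yaw -0.7
wrist [381.1  17.4] xy [0.6179 0.1138] minrect [619.9 111.1] size [37.  64.6] long axis 0.03 tool yaw 0.03
wrist [280.3  45.5] xy [0.5177 0.0985] minrect [517.8  98.2] size [51.  67.2] long axis -0.77 tool yaw -0.77
[ 0.5469337  -0.03426976  0.25864367] [3.14108702e+00 2.85310198e-04 1.47546538e+00] 0.08545373674736283 [-2.92536685e-01  3.84338246e-01  3.30368192e-01  1.78706509e+00
 -1.45278389e-01  9.93496425e-01 -4.32132271e-04]
```

View pics/wrist6.png

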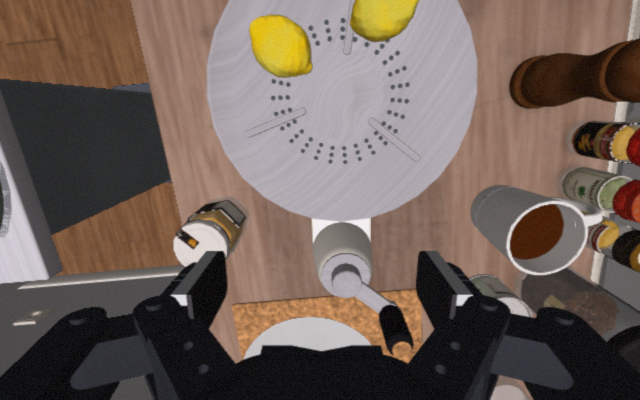

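Both lemons are still in the basket, seen at (280,45) and (381,17) in the wrist view, and the jar stands upright at (205,235). Picking the nearer lemon.

Request:
{"name": "arm_command", "arguments": {"commands": [[[-4, 20, 0], 0.13, -1], [[-4, 25, 0], 0.13, -1], [[-4, 25, -10], 0.13, -1], [[-4, 25, -20], 0.13, -1], [[-4, 20, -30], 0.13, -1], [[-4, 15, -30], 0.13, -1], [[-4, 1, -30], 0.12, -1], [[0, 0, -30], 0, -1], [[0, 0, -25], 0, -1], [[0, 0, -20], 0, -1], [[0, 0, -12], 0, -1], [[0, 0, -5], 0, -1], [[0, 0, 0], 0, -1], [[0, 0, 0], 0, 0], [[0, 0, 0], 0, 1], [[0, 0, 0], 0, 1], [[0, 0, 0], 0, 1], [[0, 0, 0], 0, 1], [[0, 0, 0], 0, 1], [[0, 0, 0], 0, 1]], "newtons": 30}}

```text
clock: 44.45
position: [0.5194, 0.098, 0.0473]
tool_rot: [3.14, 0.001, 2.377]
force: [-0.5, -1.0, 9.3]
grip_width: 0.0504
finger_force: 29.5
```

Request:
{"name": "arm_command", "arguments": {"commands": [[[0, 0, 10], 0, 1], [[0, 0, 25], 0, 1], [[0, 0, 30], 0, 1], [[0, -5, 30], 0, 1], [[-1, -15, 30], 0, 1], [[-1, -30, 15], -0.08, 1], [[-1, -35, 0], -0.08, 1], [[-1, -35, 0], -0.08, 1], [[-1, -35, 0], -0.08, 1], [[-1, -35, 0], -0.08, 1], [[-1, -35, 0], -0.08, 1], [[-1, -35, 0], -0.08, 1], [[-1, -35, 0], -0.08, 1], [[-1, -35, 0], -0.08, 1], [[-1, -35, 0], -0.08, 1], [[-1, -35, 0], -0.08, 1], [[-1, -35, 0], 0, 1], [[-1, -25, 0], 0, 1], [[-1, -12, 0], 0, 1], [[-1, 0, 0], 0, 1]]}}

```text
clock: 46.45
position: [0.502, -0.3755, 0.1867]
tool_rot: [3.141, 0.0, 1.495]
force: [-0.6, 1.1, -0.7]
grip_width: 0.0499
finger_force: 31.6
```

```bash
python3 - <<'E'
from h import *
f=grab_frame("wrist"); save(f,"w7.png"); s=bot.observe(); print(s["position"],s["grip_width"],s["force"])
print(proj(f,[.503,-.337,.027]),[proj(f,[.503+.1*np.cos(a),-.337+.1*np.sin(a),.027]).round() for a in (0,1.57,3.14,4.71)])
E
```

```text
[ 0.50227148 -0.37403279  0.18653509] 0.05010120522889542 [ 0.03109671  0.75133953 -1.0942595 ]
[320.75492896 143.01559731] [array([428., 135.]), array([312.,  25.]), array([215., 151.]), array([328., 242.])]
```

View pics/w7.png

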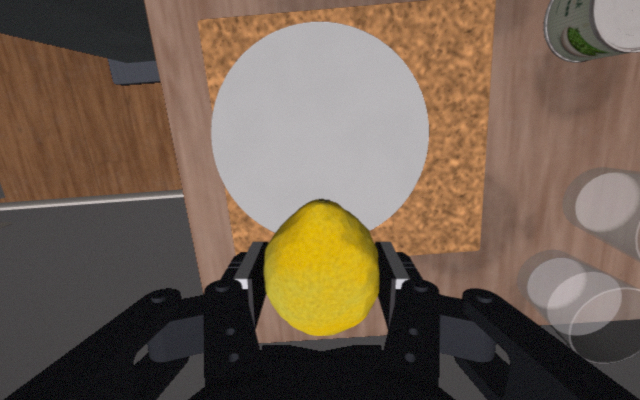

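The wrist view shows the lemon held and the plate edges at about 212 to 428, as predicted. Lowering.

Request:
{"name": "arm_command", "arguments": {"commands": [[[0, 0, -25], 0, 1], [[0, 0, -30], 0, 1], [[0, 0, -30], 0, 1], [[0, 0, -25], 0, 1], [[0, 0, -15], 0, 1], [[0, 0, -12], 0, 1], [[0, 0, -8], 0, 1], [[0, 0, -5], 0, 1], [[0, 0, -2], 0, 1], [[0, 0, 0], 0, 1]]}}

```text
clock: 47.5
position: [0.503, -0.3741, 0.035]
tool_rot: [3.141, -0.0, 1.497]
force: [-0.6, 2.0, 3.0]
grip_width: 0.0503
finger_force: 31.9
```

Request:
{"name": "arm_command", "arguments": {"commands": [[[0, 0, 0], 0, 0.3], [[0, 0, 0], 0, 0], [[0, 0, 0], 0, -0.4], [[0, 0, 0], 0, -0.9], [[0, 0, 0], 0, -0.9], [[0, 0, 10], 0, -0.9], [[0, 0, 30], 0, -0.9], [[0, 0, 40], 0, -1], [[0, 0, 40], 0, -1], [[0, 15, 40], 0, -1], [[0, 35, 20], 0, -1], [[3, 40, 0], 0, -1], [[3, 40, 0], 0, -1], [[3, 40, 0], 0, -1], [[3, 40, 0], 0, -1], [[3, 40, 0], 0, -1], [[3, 40, 0], 0, -1], [[3, 40, 0], 0, -1], [[3, 40, 0], 0, -1], [[3, 40, 0], 0, -1]]}}

```text
clock: 49.5
position: [0.5295, 0.0372, 0.2151]
tool_rot: [3.141, -0.0, 1.496]
force: [1.1, 0.7, 1.0]
grip_width: 0.0855
finger_force: 0.0
```

Request:
{"name": "arm_command", "arguments": {"commands": [[[20, 20, 0], 0, -1], [[20, 15, 0], 0, -1], [[15, 5, 0], 0, -1], [[0, 0, 0], 0, -1], [[0, 0, 0], 0, -1]]}}

```text
clock: 50.0
position: [0.5843, 0.0753, 0.2146]
tool_rot: [-3.142, 0.0, 1.496]
force: [0.2, -0.1, 0.2]
grip_width: 0.0857
finger_force: 0.0
```

```bash
python3 - <<'E'
from look import *
for n,z in(("top",.05),("scene",.05),("wrist",.058)): f=lem(n,z,(.3,.75),(-.6,.6)); save(f,n+"8.png")
s=bot.observe(); print(s["position"],s["tool_rot"],s["grip_width"],s["qpos"])
E
```

```text
top [443.9 233.3] xy [ 0.5023 -0.3693] minrect [ 502.6 -368.9] size [48.  65.2] long axis 1.5 tool yaw 1.5
scene [298.1 207.5] xy [0.6239 0.1229] minrect [625.9 124.7] size [44.8 70.5] long axis 0.23 tool yaw 0.23
scene [412.7 296. ] xy [ 0.4998 -0.369 ] minrect [ 500.1 -369.6] size [50.1 62.2] long axis 1.46 tool yaw 1.46
scene [467.8 333.6] xy [ 0.4633 -0.5671] minrect [ 463.  -568.4] size [15.1 67.9] long axis 1.56 tool yaw 1.56
wrist [358.1 133.4] xy [0.6199 0.1201] minrect [619.3 119.6] size [49.9 61.5] long axis 0.06 tool yaw 0.06
[0.58413074 0.07513708 0.21462933] [ 3.14159089e+00 -9.81220581e-06  1.49604744e+00] 0.08513514365394652 [-0.44199792  0.50001648  0.3044442   1.72861802 -0.1789062   0.94018767
 -0.14146051]
```

View pics/wrist8.png

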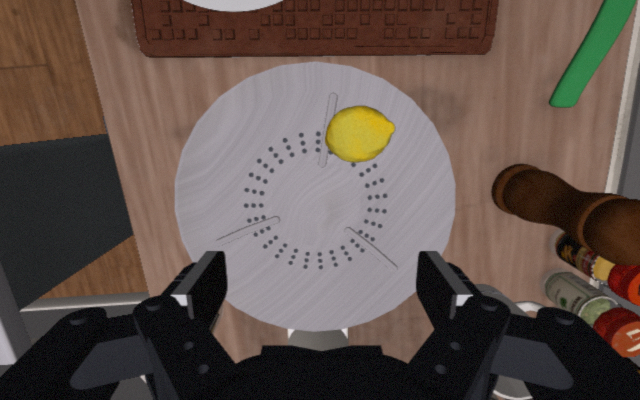

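Lemon 1 is on the plate. Lemon 2 is at (358,133), resting against a bar near the rim. I'll grip it with the fingers partly open at yaw about 0.5, so they miss both the rim and the hub.

Request:
{"name": "arm_command", "arguments": {"commands": [[[5, 6, 0], -0.125, -0.7], [[5, 6, 0], -0.125, -0.7], [[5, 6, 0], -0.125, -0.7], [[5, 6, -10], -0.125, -0.7], [[5, 6, -20], -0.125, -0.7], [[5, 6, -20], -0.125, -0.7], [[5, 6, -20], -0.125, -0.7], [[0, 2, -20], -0.125, -0.7], [[0, 0, -20], 0, -0.7], [[0, 0, -20], 0, -0.7], [[0, 0, -15], 0, -0.7], [[0, 0, -10], 0, -0.7], [[0, 0, -7], 0, -0.7], [[0, 0, 0], 0, -0.7], [[0, 0, 0], 0, -0.7]]}}

```text
clock: 51.65
position: [0.6199, 0.1196, 0.0529]
tool_rot: [3.141, -0.001, 0.497]
force: [0.4, 0.6, -0.4]
grip_width: 0.0723
finger_force: 0.0
```

Request:
{"name": "arm_command", "arguments": {"commands": [[[0, 0, -3], 0, -0.7], [[0, 0, -2], 0, -0.5], [[0, 0, 0], 0, -0.2], [[0, 0, 0], 0, 0.1], [[0, 0, 0], 0, 0.5], [[0, 0, 0], 0, 1], [[0, 0, 0], 0, 1], [[0, 0, 0], 0, 1], [[0, 0, 0], 0, 1]]}}

```text
clock: 52.55
position: [0.6199, 0.1196, 0.0476]
tool_rot: [3.141, -0.0, 0.497]
force: [-0.2, -1.4, 5.1]
grip_width: 0.0525
finger_force: 30.5
```

Request:
{"name": "arm_command", "arguments": {"commands": [[[0, 0, 8], 0, 1], [[0, 0, 20], 0, 1], [[0, 0, 30], 0, 1], [[0, 0, 30], 0, 1], [[-5, -8, 30], 0, 1], [[-8, -20, 25], 0.07, 1], [[-8, -30, 0], 0.07, 1], [[-8, -30, 0], 0.07, 1], [[-8, -30, 0], 0.07, 1], [[-8, -30, 0], 0.07, 1], [[-8, -30, 0], 0.07, 1], [[-8, -30, 0], 0.07, 1], [[-8, -30, 0], 0.07, 1], [[-8, -30, 0], 0.07, 1], [[-8, -30, 0], 0.07, 1], [[-8, -30, 0], 0.07, 1], [[-8, -30, 0], 0.07, 1], [[-8, -30, 0], 0.07, 1], [[-8, -20, 0], 0.07, 1], [[0, -8, 0], 0.07, 1]]}}

```text
clock: 54.55
position: [0.5009, -0.2987, 0.1907]
tool_rot: [-3.141, 0.001, 1.546]
force: [1.1, -0.0, -1.3]
grip_width: 0.053
finger_force: 31.3
```

```bash
python3 - <<'E'
from look import *
f=lem("wrist",.044,(.3,.75),(-.6,.6)); save(f,"w9.png"); lem("top",.05,(.3,.65),(-.5,-.2)); s=bot.observe(); print(s["position"],s["tool_rot"],s["grip_width"])
E
```

```text
wrist [319.4 265. ] xy [ 0.4954 -0.3795] minrect [ 495.6 -383.2] size [114.1 136.8] long axis 1.37 tool yaw 1.37
top [426.8 231.9] xy [ 0.5059 -0.3186] minrect [ 505.7 -317.7] size [25.3 51. ] long axis -0.02 tool yaw -0.02
[ 0.50194694 -0.29761383  0.19059543] [-3.14152405e+00  2.97437313e-04  1.54590480e+00] 0.05266895078486144
```

View pics/w9.png

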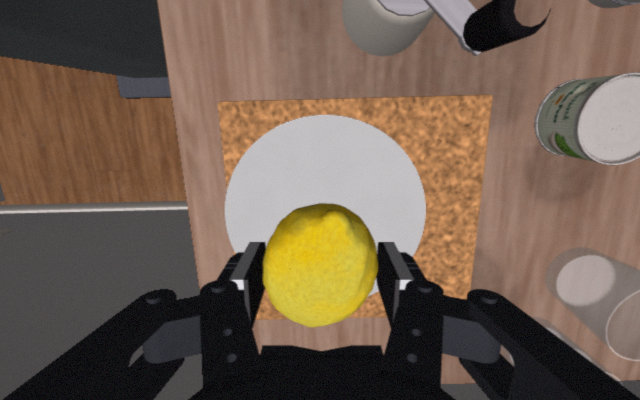

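The lemon is held over the plate and hides the other lemon from this view. I'll check that one through the scene camera.

```bash
python3 - <<'E'
from look import *
lem("scene",.044,(.3,.65),(-.5,-.2))
E
```

```text
scene [402.4 268.9] xy [ 0.576 -0.302] minrect [ 577.8 -303.3] size [22.5 56.5] long axis 0.0 tool yaw 0.0
scene [412.7 296. ] xy [ 0.5024 -0.3689] minrect [ 502.8 -369.5] size [50.3 62.5] long axis 1.46 tool yaw 1.46
```

Request:
{"name": "arm_command", "arguments": {"commands": [[[0, 0, -25], 0, 1], [[0, 0, -30], 0, 1], [[0, 0, -25], 0, 1], [[0, 0, 0], 0, 1]]}}

```text
clock: 55.1
position: [0.5015, -0.2943, 0.1077]
tool_rot: [-3.137, -0.002, 1.546]
force: [-0.3, 0.2, -0.2]
grip_width: 0.0528
finger_force: 31.6
```

```bash
python3 - <<'E'
from look import *
f=lem("scene",.044,(.3,.65),(-.5,-.2))
cv2.imwrite("pics/s9.png",cv2.cvtColor(cv2.resize(f["image"][230:350,330:490],None,fx=5,fy=5),cv2.COLOR_RGB2BGR))
print(proj(f,[.502,-.37,.044]))
E
```

```text
scene [397.4 280.5] xy [ 0.5297 -0.3036] minrect [ 531.  -303.8] size [21.1 45.8] long axis -0.02 tool yaw -0.02
scene [412.7 296. ] xy [ 0.5024 -0.3689] minrect [ 502.8 -369.5] size [50.3 62.5] long axis 1.46 tool yaw 1.46
[412.97482017 296.21639471]
```

View pics/s9.png

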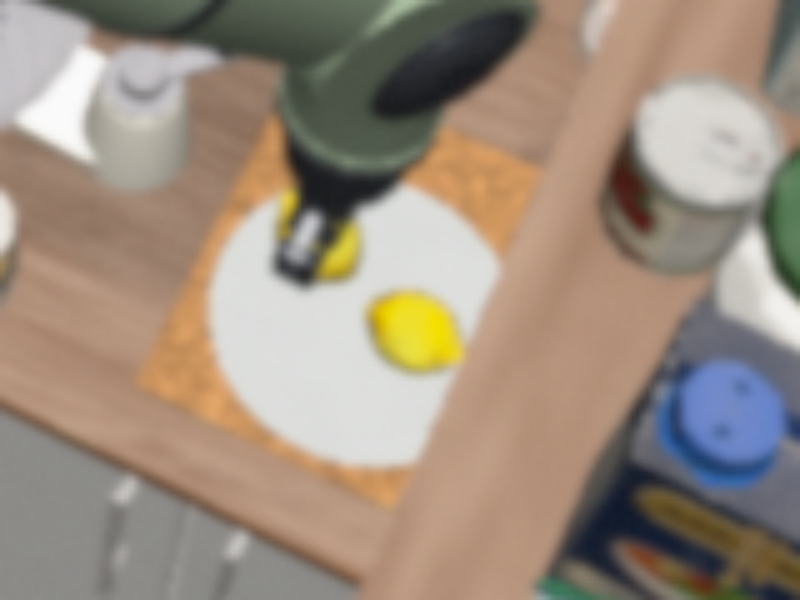

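Lemon 1 is still where I put it, and the held lemon is well placed, tilted slightly. Lowering.

Request:
{"name": "arm_command", "arguments": {"commands": [[[0, 0, -20], 0, 1], [[0, 0, -20], 0, 1], [[0, 0, -15], 0, 1], [[0, 0, -8], 0, 1], [[0, 0, -5], 0, 1], [[0, 0, -3], 0, 1], [[0, 0, 0], 0, 1]]}}

```text
clock: 55.85
position: [0.5027, -0.2964, 0.0395]
tool_rot: [3.141, 0.0, 1.547]
force: [0.2, -0.3, -1.3]
grip_width: 0.053
finger_force: 31.6
```

Request:
{"name": "arm_command", "arguments": {"commands": [[[0, 0, -2], 0, 1], [[0, 0, -2], 0, 1], [[0, 0, -1], 0, 1], [[0, 0, 0], 0, 1]]}}

```text
clock: 56.25
position: [0.5026, -0.2963, 0.0342]
tool_rot: [-3.141, -0.0, 1.547]
force: [0.4, -0.1, -1.9]
grip_width: 0.0527
finger_force: 31.6
```

Request:
{"name": "arm_command", "arguments": {"commands": [[[0, 0, -2], 0, 1], [[0, 0, -2], 0, 1], [[0, 0, 0], 0, 1]]}}

```text
clock: 56.55
position: [0.5031, -0.2967, 0.0318]
tool_rot: [3.14, 0.0, 1.546]
force: [-5.6, 3.6, 29.7]
grip_width: 0.0524
finger_force: 30.4
```

Contact made. I'll back off slightly, release slowly and rise.

Request:
{"name": "arm_command", "arguments": {"commands": [[[0, 0, 1.5], 0, 1], [[0, 0, 0], 0, 0.3], [[0, 0, 0], 0, 0.1], [[0, 0, 0], 0, -0.1], [[0, 0, 0], 0, -0.4], [[0, 0, 0], 0, -0.8], [[0, 0, 0], 0, -0.8], [[0, 0, 10], 0, -0.8], [[0, 0, 30], 0, -0.8], [[0, 0, 40], 0, -1], [[0, 0, 40], 0, -1], [[-3, 20, 30], 0, -1], [[-3, 35, 10], 0, -1], [[-3, 40, 0], 0, -1], [[-3, 40, 0], 0, -1], [[0, 40, 0], 0, -1], [[0, 40, 0], 0, -1], [[0, 0, 0], 0, -1], [[0, 0, 0], 0, -1]]}}

```text
clock: 58.45
position: [0.4907, -0.0806, 0.1924]
tool_rot: [3.141, -0.0, 1.549]
force: [-0.4, -1.4, -1.2]
grip_width: 0.0858
finger_force: 0.0
```

```bash
python3 - <<'E'
from look import *
lem("scene",.044,(.3,.65),(-.5,.5)); f=lem("top",.044,(.3,.75),(-.5,.5))
cv2.imwrite("pics/f.png",cv2.cvtColor(cv2.resize(f["image"][120:280,250:510],None,fx=3,fy=3),cv2.COLOR_RGB2BGR))
E
```

```text
scene [390.5 283.6] xy [ 0.509  -0.2877] minrect [ 509.4 -287.4] size [47.8 64.8] long axis 1.07 tool yaw 1.07
scene [412.7 296. ] xy [ 0.5024 -0.3689] minrect [ 502.8 -369.5] size [50.3 62.5] long axis 1.46 tool yaw 1.46
top [416.8 230.6] xy [ 0.5096 -0.2903] minrect [ 509.5 -290.1] size [48.  60.9] long axis 1.23 tool yaw 1.23
top [443.9 233.3] xy [ 0.5025 -0.371 ] minrect [ 502.8 -370.5] size [48.1 65.8] long axis 1.51 tool yaw 1.51
```

View pics/f.png

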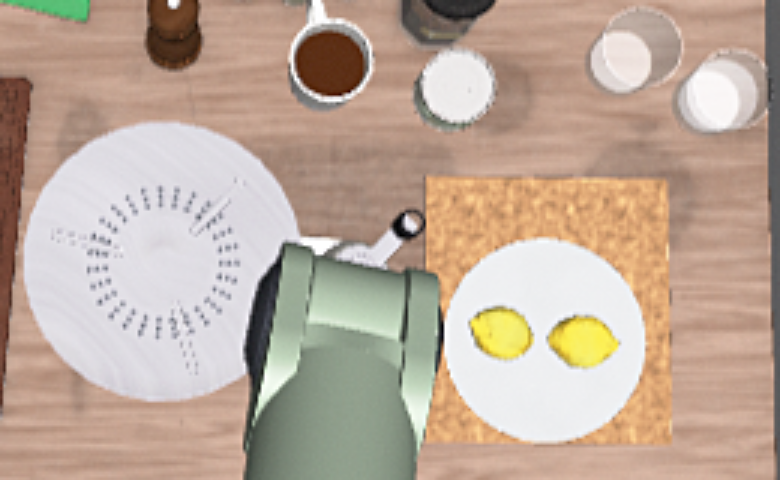

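Both lemons lie on the dry plate, and the mug and tin are untouched. I'll wait briefly, check the lemons haven't moved, and hand in.

Request:
{"name": "arm_command", "arguments": {"commands": [[[0, 0, 10], 0, -1], [[0, 0, 0], 0, -1], [[0, 0, 0], 0, -1], [[0, 0, 0], 0, -1], [[0, 0, 0], 0, -1], [[0, 0, 0], 0, -1], [[0, 0, 0], 0, -1], [[0, 0, 0], 0, -1]]}}

```text
clock: 59.35
position: [0.4906, -0.0813, 0.2017]
tool_rot: [-3.141, 0.0, 1.547]
force: [-0.0, -0.5, -0.3]
grip_width: 0.0855
finger_force: 0.0
```

```bash
python3 - <<'E'
from look import *
f=lem("top",.044,(.3,.75),(-.5,.5)); 
q=[onz(f,*c,.044) for c,s,m in blobs(yellow(f["image"]))]
n=sum(np.hypot(p[0]-.503,p[1]+.337)<.06 for p in q); print(n)
if n==2: print(ticket.job_done())
E
```

```text
top [416.8 230.6] xy [ 0.5096 -0.2903] minrect [ 509.5 -290.1] size [48.  60.9] long axis 1.23 tool yaw 1.23
top [443.9 233.3] xy [ 0.5024 -0.3709] minrect [ 502.8 -370.5] size [48.1 65.6] long axis 1.5 tool yaw 1.5
2
the job is handed in; nothing more can be done
None
```

I handed the job in at about 59 s (no verdict came back): the jar stands upright about 16 cm from the crank axis, the crank made just over four clockwise turns at about 4 s each with both lemons (two in this run) in the basket, both lemons now lie on the empty plate, and I left the mug and tin alone.

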